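# Rock a warped cover plate on the granite surface plate

## Task

Two aluminium cover plates lie on the black granite surface plate; the one with the red dot is warped, and its dotted end stands up in the air. Show the warp by rocking it where it lies: press the dotted end down until that half rests on the granite and the other end comes up, then press that other end down again, so that the plate is left standing as you found it. Do not lift it or push it along, and leave the flat plate with the green dot where it is.

Things in the scene. Friction and masses are not known exactly. Their poses are not given: they have to be found in the camera images.
- granite_plate: Fixed black granite surface plate on rubber feet, 220 x 400 mm, 60 mm high. Origin at the centre of its underside, z up; its working surface is 60 mm above the origin.
- warped_plate: Loose aluminium plate 140 x 80 x 6 mm, bent up 12 degrees across its middle; red dot near one end, dark steel knob (28 mm wide, top 40 mm up) in the middle. Rests on either half of its underside, the other half in the air; pressing the raised end with about 1 N tips it over, and it stays so. Origin on the bend line, underside centre; x to the dotted end, z normal to the other half (upright at the start).
- dot_end (a point): Point on the top face of the warped plate at the centre of the red dot, 20 mm from the dotted end. About 16 mm above the granite while this end is up, 6 mm when it is down.
- plain_end (a point): Point on the top face of the warped plate 20 mm from the end without the dot. 6 mm above the granite while this end is down, about 16 mm when it is up.
- flat_plate: Loose flat aluminium cover plate of the same 140 x 80 x 6 mm and with the same knob, but with a green dot. It lies beside the warped one and is to be left alone. Origin at the centre of its underside, x to its dotted end.

How it is judged:
By the outcome, as a careful person would: the job done as asked, in the order asked, and still so for the second after the job is handed in, with the robot touching nothing.
It also fails if it takes over 40 s, if anything falls off the work surface, if the arm or the gripper's body presses on something with over 40 N, if the wrist force passes 120 N, or if a joint passes its speed limit or range.

## Robot

A 6-joint arm with a two-finger parallel gripper is mounted at the origin on a cart in front of the work surface, level with it; the furniture and walls round the work are solid. World frame = base frame: x ahead of the robot, y to its left, z up, the work surface at z = 0. Lengths are in m, angles in degrees, forces in N, time in s.
With the tool pointing down it reaches from about 0.35 to 0.975 m from the base axis. Payload 17.4 kg.
Tool frame: the origin (TCP) lies at the very end of the fingers, on their centre line; the grasp point (between the pads) lies bot.pinch_z behind it (bot.pinch_z is the distance from the TCP to the grasp point, in m); z points along the fingers, y is the line along which they close (so a half turn about z gives the same grasp; the last joint's range is limited). The gripper opens to 85 mm and grips with 20 to 120 N. Pads are 22 mm wide; open, the fingers measure 114 mm over their backs; the gripper's body (76 mm by 85 mm) begins 54 mm behind the grasp point. The pads swing forward as they close: fully open they stand 13 mm farther back than shut.
Start: joints at [-2.166, 6.646, 82.598, -0, 90.757, -2.166], TCP at [0.675, -0, 0.231] pointing down, gripper open.
Joint ranges: [-162.19, 162.19], [-47.58, 125.68], [4.15, 143.07], [-65.23, 245.23], [0.69, 171.88], [-170.13, 170.13]. Speed limits (degrees/s): [108.29, 108.29, 127.2, 180, 180, 180].

## Interface

Orientations are given as a 3x3 rotation matrix whose columns are the frame's x, y, z axes.
In Python, from rig import bot gives the robot as it stands.
- The arm moves only by the shell command python3 -m inch 'ROWS' [OPENING]. ROWS is JSON, a list of rows, each a list of 6 numbers: the shift along the tool's x, y, z as a fraction of full scale, then the turn, a rotation vector about the tool's x, y, z as a fraction of full scale. In form: [[dx, dy, dz, wx, wy, wz], ...]. A call has 1 to 12 rows; each row shifts and turns the commanded pose from where the row before left it, along the tool's axes as they then stand; what a row does not reach is not made up. Full scale, the value 1, is 0.025 m for a shift and 45 degrees for a turn. A row lasts 1/12 s, in which the tool goes at most 41.7 mm and 7.16 degrees, less where a joint would pass 70% of its speed; a pose out of reach is approached as far as the arm can. A call with a number of a shift or a turn outside -1 to 1 is refused whole. A call with a gripper value outside its range is refused whole. OPENING is the closure, from -1 (fully open) to 1 (shut), set as the call begins (- or left out, the last holds). The fingers move at their own pace and stop on an object; the grip force is fixed at half the most. Time passes only in rows, so rows that do not move let the fingers close. It gives the time, the measured TCP pose, the force, the opening and the grip force at its end, in the units of the state.
- bot.observe(): the state, without advancing time (a new reading comes with each control period).
- bot.get_image(name): name is "scene" or "side" or "wrist"; returns a dict with "color" (420x560x3 uint8, red, green, blue), "vfov" (degrees; the focal length in pixels is half the picture's height over the tangent of half this angle, whatever the lens; pixels are square), "cx", "cy" (the principal point, pixels), "k1" (the pictures are not rectified: a ray, as slopes to the right and down, at radius r is drawn at 1 + k1 r^2 times it, then the intrinsics apply), "xyz" and "orientation" of the camera in the world. Camera axes: x right, y down, z forward; pixel columns grow to the right and rows downward; lengths in m; the calibration is good to about 2 mm. A picture is of the moment at which its call begins. There is no depth.
- bot.sign_off(): hands the job in; it is judged then, once.
The state is a dict: "clock": time; "qpos": joint angles; "joint_velocities": joint speeds; "effort": joint torques, N m; "position": TCP position; "eef_rot": TCP orientation; "ft_force": force on the tool from outside, world axes, zero at the start; "torque": the same for the moment, N m; "gripper_width": finger opening in m; "grasp_force": force on a finger pad.
Only numpy, scipy, OpenCV 4.12 (cv2) and the standard library are available. Lean on these libraries where they do the work, as an engineer would, in place of code of your own. Each camera call takes 0.05 s, during which the arm holds its last target. There are 200 camera calls.

## Working session

There is one attempt and no reset: what is moved stays moved. The work goes in short steps, Python scripts to look and compute and a shell command to move; the robot and the scene stay as the last step left them, time stands still between calls to the robot, and variables do not carry over. Pictures are saved under pics/ and viewed, at most 10 in all, crops included, and the job is handed in when it is done.

```bash
mkdir -p pics
cat > h.py <<'E'
import numpy as np, cv2
from rig import bot
def grab(n,f=None):
    im=bot.get_image(n)
    if f: cv2.imwrite(f'pics/{f}.png',cv2.cvtColor(im['color'],cv2.COLOR_RGB2BGR))
    return im
def ray(im,u,v):
    f=im['color'].shape[0]/2/np.tan(np.radians(im['vfov'])/2)
    K=np.array([[f,0,im['cx']],[0,f,im['cy']],[0,0,1.]])
    p=cv2.undistortPoints(np.array([[[u,v]]],float),K,np.array([im['k1'],0,0,0,0.]))[0,0]
    d=np.array(im['orientation'])@np.array([p[0],p[1],1]); return np.array(im['xyz']),d/np.linalg.norm(d)
def plane(im,u,v,z):
    o,d=ray(im,u,v); return o+d*(z-o[2])/d[2]
def tri(rs):
    A=sum(np.eye(3)-np.outer(d,d) for o,d in rs); b=sum((np.eye(3)-np.outer(d,d))@o for o,d in rs)
    p=np.linalg.solve(A,b); return p,[np.linalg.norm(np.cross(p-o,d)) for o,d in rs]
def dot(im,c='red'):
    h=cv2.cvtColor(im['color'],cv2.COLOR_RGB2HSV)
    m=((h[...,0]<8)|(h[...,0]>172)) if c=='red' else ((h[...,0]>45)&(h[...,0]<85))
    m=(m&(h[...,1]>120)&(h[...,2]>60)).astype(np.uint8)
    n,_,s,ce=cv2.connectedComponentsWithStats(m)
    return [(int(s[i,4]),ce[i].round(1).tolist()) for i in range(1,n) if s[i,4]>8]
E
python3 - <<'E'
from h import *
for n in ['scene','side','wrist']:
    im=grab(n,n+'0'); print(n,im['xyz'],im['vfov'],im['k1'],'red',dot(im),'green',dot(im,'green'))
o=bot.observe(); print(o['clock'],o['position'],o['eef_rot'],o['ft_force'],bot.pinch_z)
ims=[cv2.imread(f'pics/{n}0.png') for n in ['scene','side','wrist']]
E
```

```text
scene [-0.00444517  0.70508532  0.48740525] 55.31452331118623 -0.015711034102271926 red [(1564, [527.6, 39.1]), (317, [520.8, 95.8]), (22, [327.7, 141.5]), (21, [352.0, 143.7]), (2114, [117.6, 167.9]), (12, [327.3, 149.0]), (234, [242.6, 166.5]), (20, [336.5, 186.4])] green [(12, [319.5, 136.0]), (26, [260.4, 243.7])]
side [ 0.28415444 -0.55407036  0.47246041] 43.958891620335145 0.05762097546792353 red [(1358, [382.2, 104.3]), (113, [439.0, 110.0]), (998, [505.1, 241.1]), (84, [331.8, 276.8])] green [(33, [255.4, 193.7])]
wrist [0.6748206  0.08112196 0.37243568] 60.34141885031138 -0.0930293458992502 red [(4200, [420.8, 173.0]), (314, [93.2, 219.3]), (10, [361.5, 252.5])] green []
0.15 [ 6.74868835e-01 -8.31973698e-06  2.30718304e-01] [[-1.84983855e-05  9.99999593e-01 -9.01650868e-04]
 [ 9.99999999e-01  1.85430140e-05  4.94880907e-05]
 [ 4.95047899e-05 -9.01649951e-04 -9.99999592e-01]] [ 0.16847813  0.50323506 -0.25911541] 0.0187
```

View pics/scene0.png

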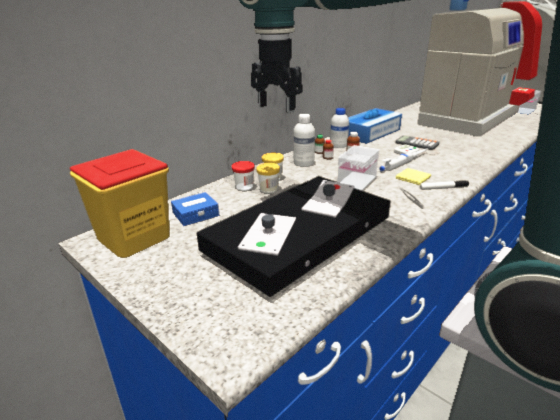

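View pics/side0.png

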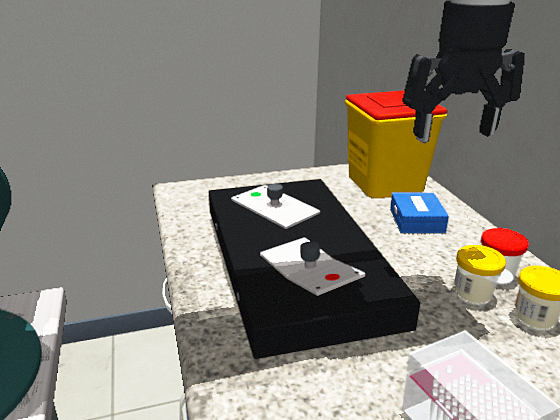

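View pics/wrist0.png

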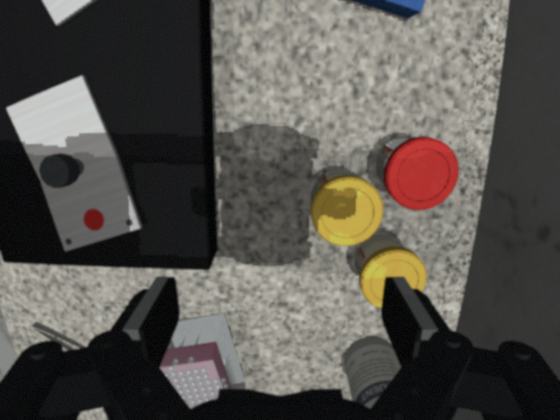

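The scene and side pictures show the warped plate at the far end of the granite, nearer the robot's right. Its red dot is at side (332,277) and wrist (93,219). Its corners in the wrist view are roughly (8,108), (80,77), (140,230) and (66,250), with the knob at (60,170). The green-dot plate lies at scene (260,244), well clear.

Run:
```python
from h import *
S,D,W=[grab(n) for n in ['scene','side','wrist']]
r=[ray(S,336.5,186.4),ray(D,331.8,276.8),ray(W,93.2,219.3)]
print('dot side+wrist',tri(r[1:]),'all3',tri(r))
dp=plane(W,93.2,219.3,.076); print('dot on z=.076',dp, plane(D,331.8,276.8,.076))
print('green',tri([ray(S,260.4,243.7),ray(D,255.4,193.7)]))
g=cv2.cvtColor(W['color'],cv2.COLOR_RGB2HSV); 
# plate mask: low-saturation, brighter than granite, left region
m=((g[...,2]>70)).astype(np.uint8); m[:, 200:]=0; m[255:]=0; m[:70]=0
m=cv2.morphologyEx(m,cv2.MORPH_OPEN,np.ones((3,3)))
cs=max(cv2.findContours(m,cv2.RETR_EXTERNAL,cv2.CHAIN_APPROX_NONE)[0],key=cv2.contourArea)
a=cv2.approxPolyDP(cv2.convexHull(cs),6,True)[:,0]; print('corners',a.tolist())
for p in a:
    z=.066 if p[1]<160 else .080
    print(p,plane(W,*p,z).round(4))
gm=(g[...,2]<45).astype(np.uint8)
print('plain end side corners guess',plane(D,261,253,.066),plane(D,306,238,.066))
```

```text
dot side+wrist (array([ 0.50722426, -0.02867043,  0.07740179]), [np.float64(1.9032431672886218e-05), np.float64(1.9032431672785872e-05)]) all3 (array([ 0.50553703, -0.02993887,  0.07666278]), [np.float64(0.002549874947684727), np.float64(0.0019623360437013974), np.float64(0.0013283975890994923)])
dot on z=.076 [ 0.50641057 -0.02918311  0.076     ] [ 0.50802837 -0.02682291  0.076     ]
green (array([0.47206772, 0.26024044, 0.06704029]), [np.float64(0.0016280478704410462), np.float64(0.0016280478704409317)])
corners [[82, 75], [140, 227], [65, 250], [6, 107]]
[82 75] [0.51   0.0947 0.066 ]
[140 227] [ 0.5509 -0.0348  0.08  ]
[ 65 250] [ 0.4756 -0.0581  0.08  ]
[  6 107] [0.4345 0.0715 0.066 ]
plain end side corners guess [0.4358334  0.07007804 0.066     ] [0.51253454 0.09329273 0.066     ]
```

```bash
python3 -m inch '[[-0.1,-0.6,0,0,0,0],[-0.1,-0.6,0,0,0,0],[-0.1,-0.6,0,0,0,0],[-0.1,-0.6,0,0,0,0],[-0.1,-0.6,0,0,0,0],[-0.1,-0.6,0,0,0,0],[-0.1,-0.6,0,0,0,0],[-0.1,-0.6,0,0,0,0],[-0.1,-0.6,0,0,0,0],[-0.1,-0.6,0,0,0,0],[-0.1,-0.6,0,0,0,0],[0,0,0,0,0,0]]' 1
python3 -m inch '[[0,-0.1,0.4,0,0,0],[0,0,0.4,0,0,0],[0,0,0.4,0,0,0],[0,0,0.4,0,0,0],[0,0,0.4,0,0,0],[0,0,0.4,0,0,0],[0,0,0.4,0,0,0],[0,0,0.4,0,0,0],[0,0,0.4,0,0,0],[0,0,0.4,0,0,0],[0,0,0,0,0,0],[0,0,0,0,0,0]]'
```

```text
clock: 1.3
position: [0.5084, -0.0278, 0.2318]
eef_rot: [[0.0, 1.0, 0.001], [1.0, -0.0, -0.0], [-0.0, 0.001, -1.0]]
ft_force: [-0.6, 0.4, 0.4]
gripper_width: -0.0003
grasp_force: 0.0
clock: 2.3
position: [0.5073, -0.0275, 0.1309]
eef_rot: [[0.0, 1.0, -0.001], [1.0, -0.0, 0.0], [0.0, -0.001, -1.0]]
ft_force: [-0.5, -0.2, 0.2]
gripper_width: -0.0001
grasp_force: 0.0
```

```bash
python3 -m inch '[[0,0,0.4,0,0,0],[0,0,0.4,0,0,0],[0,0,0.4,0,0,0],[0,0,0.3,0,0,0],[0,0,0.2,0,0,0],[0,0,0,0,0,0],[0,0,0,0,0,0]]'
python3 - <<'E'
from h import *
a=grab('side')['color'][170:350,200:440]; b=grab('wrist')['color'][60:420,0:480]
a=cv2.resize(a,(480,360)); b=cv2.resize(b,(320,240)); c=np.zeros((360,800,3),np.uint8); c[:,:480]=a; c[:240,480:]=b
cv2.imwrite('pics/c1.png',c[...,::-1])
E
```

```text
clock: 2.88
position: [0.5075, -0.0275, 0.0886]
eef_rot: [[-0.0, 1.0, -0.0], [1.0, 0.0, 0.0], [0.0, -0.0, -1.0]]
ft_force: [0.2, 0.0, 0.0]
gripper_width: 0.0002
grasp_force: 0.0
```

View pics/c1.png

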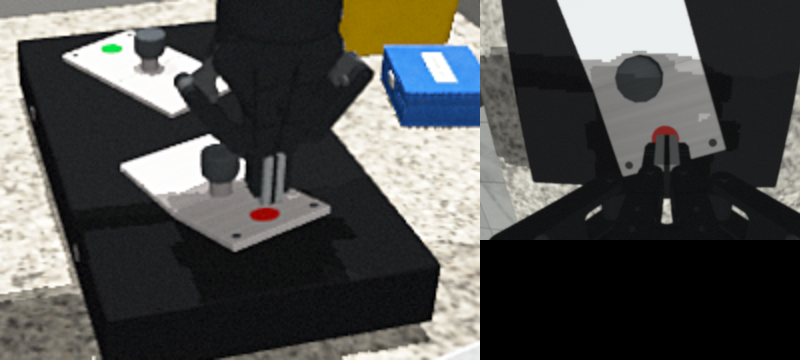

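The shut fingertips stand right over the red dot (side crop about (265,210)), and the knob is clear. I'll press slowly, following the dot's slight outward drift.

```bash
python3 -m inch '[[0,0,0.1,0,0,0],[0,0,0.1,0,0,0],[0,0,0.08,0,0,0],[0,0,0.08,0,0,0],[0,0,0,0,0,0],[0,0,0,0,0,0]]'
python3 -m inch '[[-0.02,0.006,0.06,0,0,0],[-0.02,0.006,0.06,0,0,0],[-0.02,0.006,0.06,0,0,0],[-0.02,0.006,0.06,0,0,0],[0,0,0,0,0,0],[0,0,0,0,0,0]]'
```

```text
clock: 3.48
position: [0.5074, -0.0275, 0.0797]
eef_rot: [[-0.0, 1.0, -0.0], [1.0, 0.0, 0.0], [0.0, -0.0, -1.0]]
ft_force: [-0.2, -0.5, 0.2]
gripper_width: 0.0003
grasp_force: 0.0
clock: 3.98
position: [0.508, -0.0295, 0.0737]
eef_rot: [[0.0, 1.0, -0.0], [1.0, -0.0, 0.0], [0.0, -0.0, -1.0]]
ft_force: [0.2, -0.1, 0.1]
gripper_width: -0.0001
grasp_force: 0.0
```

```bash
python3 -m inch '[[-0.01,0.003,0.06,0,0,0],[-0.01,0.003,0.06,0,0,0],[-0.01,0.003,0.06,0,0,0],[-0.01,0.003,0.06,0,0,0],[0,0,0,0,0,0],[0,0,0,0,0,0]]'
python3 -m inch '[[0,0,0.03,0,0,0],[0,0,0.03,0,0,0],[0,0,0,0,0,0],[0,0,0,0,0,0]]'
python3 - <<'E'
from h import *
D=grab('side'); W=grab('wrist'); a=D['color'][170:350,200:440]; b=W['color'][60:420,0:480]
a=cv2.resize(a,(480,360)); b=cv2.resize(b,(320,240)); c=np.zeros((360,800,3),np.uint8); c[:,:480]=a; c[:240,480:]=b
cv2.imwrite('pics/c2.png',c[...,::-1])
E
```

```text
clock: 4.48
position: [0.5084, -0.0305, 0.0677]
eef_rot: [[0.0, 1.0, -0.0], [1.0, -0.0, 0.0], [0.0, -0.0, -1.0]]
ft_force: [1.1, 1.0, -0.5]
gripper_width: -0.0
grasp_force: 0.0
clock: 4.82
position: [0.5084, -0.0305, 0.0663]
eef_rot: [[0.0, 1.0, -0.0], [1.0, -0.0, -0.0], [-0.0, -0.0, -1.0]]
ft_force: [-0.0, -0.7, 0.2]
gripper_width: -0.0002
grasp_force: 0.0
```

View pics/c2.png

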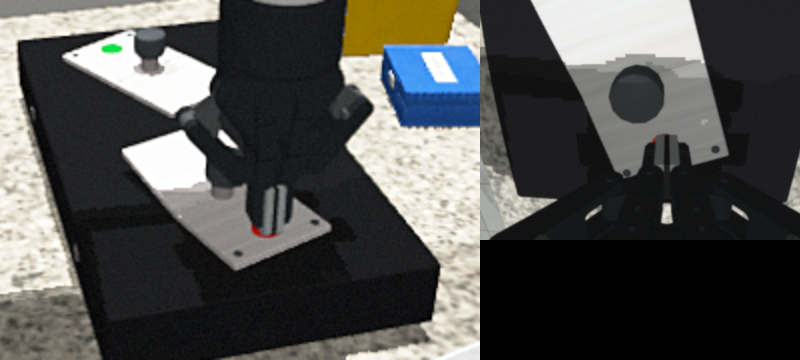

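The dotted half has gone down: its near corner dropped from (235,249) to (237,268) in the crop. I'll press a touch more to seat it, then lift off and check that it stays.

```bash
python3 -m inch '[[0,0,0.02,0,0,0],[0,0,0.02,0,0,0],[0,0,0,0,0,0],[0,0,0,0,0,0]]'
```

```text
clock: 5.25
position: [0.5085, -0.0305, 0.066]
eef_rot: [[-0.0, 1.0, 0.0], [1.0, 0.0, -0.0], [-0.0, 0.0, -1.0]]
ft_force: [-3.7, 0.3, 8.3]
gripper_width: -0.0001
grasp_force: 4.2
```

```bash
python3 -m inch '[[0,0,0,0,0,0],[0,0,0,0,0,0],[0,0,-0.04,0,0,0],[0,0,-0.1,0,0,0],[0,0,-0.4,0,0,0],[0,0,-0.5,0,0,0],[0,0,-0.5,0,0,0],[0,0,-0.5,0,0,0],[0,0,-0.5,0,0,0],[0,0,-0.5,0,0,0],[0,0,0,0,0,0],[0,0,0,0,0,0]]'
python3 - <<'E'
from h import *
D=grab('side'); W=grab('wrist'); a=D['color'][170:350,200:440]; b=W['color'][60:420,0:480]
print(dot(D),dot(W))
o=[i for i in dot(D) if abs(i[1][0]-332)<15][0][1]; print(plane(D,*o,.066))
a=cv2.resize(a,(480,360)); b=cv2.resize(b,(320,240)); c=np.zeros((360,800,3),np.uint8); c[:,:480]=a; c[:240,480:]=b
cv2.imwrite('pics/c3.png',c[...,::-1])
E
```

```text
clock: 6.25
position: [0.5087, -0.0305, 0.1421]
eef_rot: [[0.0, 1.0, 0.001], [1.0, -0.0, -0.0], [-0.0, 0.001, -1.0]]
ft_force: [-0.1, -0.1, -0.6]
gripper_width: -0.0002
grasp_force: 0.0
[(1433, [406.4, 104.9]), (996, [505.1, 241.1]), (106, [332.6, 284.0])] [(35, [552.9, 167.2]), (647, [278.1, 221.2])]
[ 0.50875708 -0.02929565  0.066     ]
```

View pics/c3.png

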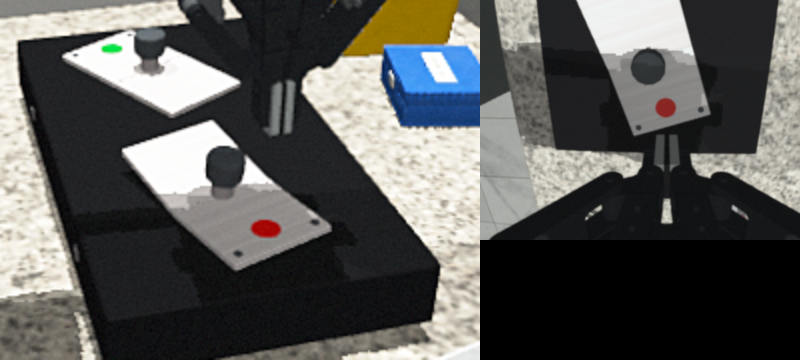

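The plate stays tipped with the dotted half flat (dot at crop (265,228)) and the plain end raised, and it has not slid. Next is the plain end.

```bash
python3 -m inch '[[0.42,-0.133,0,0,0,0],[0.42,-0.133,0,0,0,0],[0.42,-0.133,0,0,0,0],[0.42,-0.133,0,0,0,0],[0.42,-0.133,0,0,0,0],[0.42,-0.133,0,0,0,0],[0.42,-0.133,0,0,0,0],[0.42,-0.133,0,0,0,0],[0.42,-0.133,0,0,0,0],[0,0,0,0,0,0],[0,0,0,0,0,0]]'
python3 -m inch '[[0,0,0.4,0,0,0],[0,0,0.4,0,0,0],[0,0,0.4,0,0,0],[0,0,0.4,0,0,0],[0,0,0.4,0,0,0],[0,0,0.15,0,0,0],[0,0,0,0,0,0],[0,0,0,0,0,0]]'
python3 - <<'E'
from h import *
D=grab('side'); W=grab('wrist'); a=D['color'][170:350,200:440]; b=W['color'][60:420,0:480]
a=cv2.resize(a,(480,360)); b=cv2.resize(b,(320,240)); c=np.zeros((360,800,3),np.uint8); c[:,:480]=a; c[:240,480:]=b
cv2.imwrite('pics/c4.png',c[...,::-1])
E
```

```text
clock: 7.27
position: [0.4784, 0.0646, 0.1414]
eef_rot: [[-0.001, 1.0, 0.0], [1.0, 0.001, -0.0], [-0.0, 0.0, -1.0]]
ft_force: [-0.6, -1.3, -0.5]
gripper_width: 0.0001
grasp_force: 0.0
clock: 7.93
position: [0.4785, 0.0639, 0.0875]
eef_rot: [[0.0, 1.0, -0.0], [1.0, -0.0, -0.0], [-0.0, -0.0, -1.0]]
ft_force: [-0.1, 0.0, -0.1]
gripper_width: 0.0001
grasp_force: 0.0
```

View pics/c4.png

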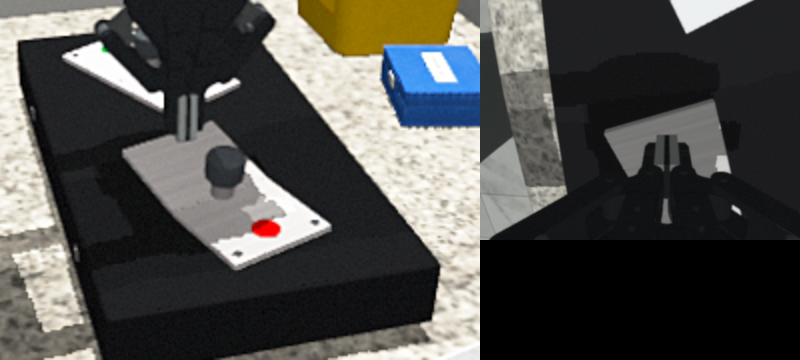

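The fingertips are above the plain end, centred across the plate at crop (187,138) and clear of the knob and the flat plate. I'll press down.

```bash
python3 -m inch '[[0,0,0.1,0,0,0],[0,0,0.1,0,0,0],[0,0,0.1,0,0,0],[0.02,-0.006,0.06,0,0,0],[0.02,-0.006,0.06,0,0,0],[0.02,-0.006,0.06,0,0,0],[0.02,-0.006,0.06,0,0,0],[0,0,0,0,0,0],[0,0,0,0,0,0]]'
python3 -m inch '[[0.01,-0.003,0.06,0,0,0],[0.01,-0.003,0.06,0,0,0],[0.01,-0.003,0.06,0,0,0],[0.01,-0.003,0.06,0,0,0],[0,0,0.03,0,0,0],[0,0,0.03,0,0,0],[0,0,0,0,0,0],[0,0,0,0,0,0]]'
```

```text
clock: 8.78
position: [0.4778, 0.066, 0.074]
eef_rot: [[-0.0, 1.0, -0.0], [1.0, 0.0, 0.0], [0.0, -0.0, -1.0]]
ft_force: [-0.3, -0.5, 0.3]
gripper_width: -0.0001
grasp_force: 0.0
clock: 9.45
position: [0.4776, 0.067, 0.0665]
eef_rot: [[-0.0, 1.0, -0.0], [1.0, 0.0, -0.0], [-0.0, -0.0, -1.0]]
ft_force: [0.2, 0.3, -0.5]
gripper_width: -0.0001
grasp_force: 0.0
```

```bash
python3 -m inch '[[0,0,0.02,0,0,0],[0,0,0.02,0,0,0],[0,0,0,0,0,0],[0,0,0,0,0,0]]'
```

```text
clock: 9.78
position: [0.4777, 0.067, 0.066]
eef_rot: [[0.0, 1.0, 0.0], [1.0, -0.0, 0.0], [0.0, 0.0, -1.0]]
ft_force: [-2.6, -0.3, 5.8]
gripper_width: -0.0002
grasp_force: 2.7
```

Seated at 66 mm with about 6 N. I'll lift off and compare with the start pictures.

```bash
python3 -m inch '[[0,0,0,0,0,0],[0,0,-0.04,0,0,0],[0,0,-0.1,0,0,0],[0,0,-0.4,0,0,0],[0,0,-0.6,0,0,0],[0,0,-0.6,0,0,0],[0,0,-0.6,0,0,0],[0,0,-0.6,0,0,0],[0,0,-0.6,0,0,0],[0,0,-0.6,0,0,0],[0,0,-0.6,0,0,0],[0,0,0,0,0,0]]'
python3 -m inch '[[-0.1,0.5,-0.2,0,0,0],[-0.2,0.6,-0.2,0,0,0],[-0.2,0.6,-0.2,0,0,0],[-0.2,0.6,-0.2,0,0,0],[-0.2,0.6,-0.2,0,0,0],[-0.2,0.6,-0.2,0,0,0],[-0.2,0.6,0,0,0,0],[-0.2,0.6,0,0,0,0],[-0.2,0.6,0,0,0,0],[-0.2,0.5,0,0,0,0],[0,0,0,0,0,0],[0,0,0,0,0,0]]'
python3 - <<'E'
from h import *
D=grab('side'); S=grab('scene')
print(dot(D),dot(D,'green'),dot(S,'green'))
a=D['color'][170:350,200:440][...,::-1]; b=cv2.imread('pics/side0.png')[170:350,200:440]
cv2.imwrite('pics/c5.png',np.hstack([cv2.resize(x,(400,300)) for x in (b,a)]))
E
```

```text
clock: 10.78
position: [0.4785, 0.0671, 0.1878]
eef_rot: [[-0.0, 1.0, 0.004], [1.0, 0.0, 0.0], [0.0, 0.004, -1.0]]
ft_force: [0.1, -0.0, 0.1]
gripper_width: 0.0001
grasp_force: 0.0
clock: 11.78
position: [0.6225, 0.0194, 0.2133]
eef_rot: [[0.0, 1.0, -0.001], [1.0, -0.0, 0.0], [0.0, -0.001, -1.0]]
ft_force: [0.4, 0.7, -0.1]
gripper_width: -0.0001
grasp_force: 0.0
[(123, [392.7, 102.7]), (431, [364.0, 104.3]), (994, [505.1, 241.2]), (74, [331.8, 276.6])] [(33, [255.4, 193.7])] [(12, [319.5, 136.0]), (26, [260.4, 243.7])]
```

View pics/c5.png

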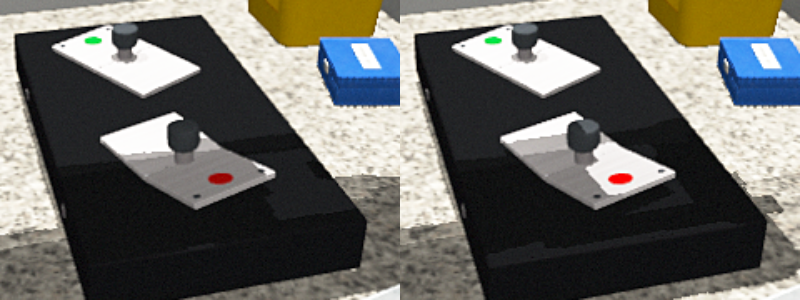

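Before and after match. The red dot is back at (331.8,276.6), against (331.8,276.8) at the start. The green dot has not moved, and the robot is clear.

```bash
python3 -c "from rig import bot; print(bot.sign_off())"
```

```text
the job is handed in; nothing more can be done
None
```

I rocked the warped plate onto its dotted half and back, and it stands as I found it (red dot within 0.2 pixel of its start in the side view); the flat plate hasn't moved, and the job was handed in at about 12 s.

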